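# Square a clamp strap in the corner fence, then lay it across the marking rails

### The job

Bring the steel clamp strap flat into the corner fence, press it gently home until its long side is flush with the long fence and one end is snug against the end stop, and let go so that it lies square there by itself. Then pick it up from there (the gap in the long fence leaves room for a finger) and lay it across the two rails of the marking stand, flat, centred and square to the rails. Leave the other things on the bench alone.

Things in the scene. Friction and masses are not known exactly. Their poses are not given: they have to be found in the camera images.
- strap_center (a point): centre (half-way up) of the clamp strap: a grey steel bar 30 mm wide (its x) by 100 mm long (its y) by 16 mm high (its z) with a slot through its top, loose, about 0.15 to 0.3 kg; it starts flat on the bench. It may go either way round.
- strap: the same clamp strap; origin at the centre of its underside, axes as above
- fence: rigid corner fence of bright steel blocks 22 mm high, 16 mm thick, on a dark U-shaped sole, fixed to the bench. Origin at bench level, where the middle of the squared strap comes: strap flat on the bench, long side along this y, its centre 8 mm above the origin. Open toward -x and +y. Pressing on the fence with more than 60 N is too hard.
- fence_face (a point): point at bench level on the long fence's flat face (fence x = +15 mm), in the middle of its finger gap. The face is two blocks, y -66 to -24 and +25 to +43 mm in the fence's frame (so the strap's +y end stands 7 mm proud); the 49 mm gap between is bare bench back to x = +75 mm. Behind the blocks (x +29 to +99 mm) lies the sole, 6 mm high, screw heads to 10 mm.
- stop_face (a point): point at bench level on the end stop's flat face (fence y = -50 mm, facing +y), which reaches from x = -31 to +15 mm in the fence's frame; this point is at x = 0
- stand_top (a point): middle of the fixed marking stand, level with its rail tops, 26 mm above the bench. Two bright steel rails along its x, 80 mm long, 10 mm wide, 18 mm above the sole, centrelines at y = -34 and +34 mm (58 mm clear between). The strap shall lie across both, long side along the stand's y, its centre 8 mm above this point.
- stand: the same marking stand; origin at bench level under its middle, axes as above; its dark sole plate is 90 by 90 mm, 8 mm thick
- insert_1: bystander: steel insert block 36x50x25 mm, origin at centre of underside; leave alone
- grease_tin: bystander: round open tin, 87 mm wide, 62 mm high, origin at centre of underside; leave alone
- tape_measure: bystander: dark grey tape measure 64x80x30 mm, origin at centre of underside; leave alone
Not all that is in view belongs to the job. What is shaped like the strap but turquoise is not meant.

How it is judged:
By the outcome, as a careful person would: the job done as asked, in the order asked, and still so for the second after the job is handed in, with the robot touching nothing.
It also fails if it takes over 72 s, if anything falls off the work surface, if the arm or the gripper's body presses on something with over 40 N, if the wrist force passes 120 N, or if a joint passes its speed limit or range.

### The arm

A 6-joint arm with a two-finger parallel gripper is mounted at the origin on a cart in front of the work surface, level with it; the furniture and walls round the work are solid. World frame = base frame: x ahead of the robot, y to its left, z up, the work surface at z = 0. Lengths are in m, angles in degrees, forces in N, time in s.
With the tool pointing down it reaches from about 0.35 to 0.875 m from the base axis. Payload 4.2 kg.
Tool frame: the origin (TCP) lies at the very end of the fingers, on their centre line; the grasp point (between the pads) lies 19 mm behind it; z points along the fingers, x is the direction in which the jaws open and shut, and the axes are right-handed (so a half turn about z gives the same grasp; the last joint's range is limited). The gripper opens to 87 mm and grips with 3 to 60 N. Pads are 19 mm wide; open, the fingers measure 117 mm over their backs; the gripper's body (75 mm by 190 mm) begins 51 mm behind the grasp point.
Start: joints at [-57.147, 22.042, 0.453, 0, -68.411, -14.817], TCP at [0.194, -0.594, 0.223] pointing down, gripper open.
Joint ranges: [-179.83, 179.83], [-69.29, 118.12], [-61.27, 80.66], [-181.25, 117.63], [-171.15, -9.14], [-177.46, 177.46]. Speed limits (degrees/s): [159.86, 159.86, 180, 180, 180, 180].

### API

Orientations are given as a 3x3 rotation matrix whose columns are the frame's x, y, z axes.
In Python, from station import sense, capture, finish_job gives the robot as it stands.
- The arm moves only by the shell command python3 -m crank 'ROWS' [OPENING]. ROWS is JSON, a list of rows, each a list of 4 numbers: the shift along the tool's x, y, z in m, then the turn about the tool's z in rad. A call has 1 to 5 rows; each row shifts and turns the commanded pose from where the row before left it, along the tool's axes as they then stand; what a row does not reach is not made up. A row lasts 1/12 s, in which the tool goes at most 41.7 mm and 7.16 degrees, less where a joint would pass 70% of its speed; a pose out of reach is approached as far as the arm can. A call with a gripper value outside its range is refused whole. OPENING is the finger opening in m, from 0 to 0.087, set as the call begins (- or left out, the last holds). The fingers move at their own pace and stop on an object; the grip force is fixed at half the most. Time passes only in rows, so rows that do not move let the fingers close. It gives the time, the measured TCP pose, the force and the opening at its end, in the units of the state.
- sense(): the state, without advancing time (a new reading comes with each control period).
- capture(name): name is "scene" or "top"; returns a dict with "pixels" (480x640x3 uint8, red, green, blue), "depth" (480x640 float32, m along the optical axis (not along the pixel's ray), 0 where there is no reading), "fx", "fy", "cx", "cy" (pixels), "world_from_camera" (4x4, takes a point from camera to world coordinates). Camera axes: x right, y down, z forward; pixel columns grow to the right and rows downward; lengths in m; the calibration is good to about 2 mm. A picture is of the moment at which its call begins.
- finish_job(): hands the job in, once; it reports no verdict.
The state is a dict: "time_s": time; "joints": joint angles; "joint_velocities": joint speeds; "effort": joint torques, N m; "tcp_pos": TCP position; "ee_rot": TCP orientation; "wrist_force": force on the tool from outside, world axes, zero at the start; "moment": the same for the moment, N m; "gripper_width": opening from 0.0 (shut) to 1.0 (fully open).
Only numpy, scipy, OpenCV 4.12 (cv2) and the standard library are available. Lean on these libraries where they do the work, as an engineer would, in place of code of your own. Each camera call takes 0.05 s, during which the arm holds its last target.

## Working session

There is one attempt and no reset: what is moved stays moved. The work goes in short steps, Python scripts to look and compute and a shell command to move; the robot and the scene stay as the last step left them, time stands still between calls to the robot, and variables do not carry over. Pictures are saved under pics/ and viewed, and the job is handed in when it is done.

```bash
ls; mkdir -p pics; cat > h.py <<'E'
from station import sense, capture, finish_job
import numpy as np, cv2
def save(n,cam,zoom=None):
    c=capture(cam); im=cv2.cvtColor(c["pixels"],cv2.COLOR_RGB2BGR)
    cv2.imwrite(f"pics/{n}.png",im); np.savez(f"pics/{n}.npz",**{k:np.array(v) for k,v in c.items()}); return c
def world(c):
    d=np.asarray(c["depth"],float);v,u=np.mgrid[:480,:640]
    P=np.stack([(u-c["cx"])/c["fx"]*d,(v-c["cy"])/c["fy"]*d,d],-1)
    T=np.array(c["world_from_camera"]); return P@T[:3,:3].T+T[:3,3]
E
python3 - <<'E'
from h import *
s=sense();print(s["time_s"],s["tcp_pos"],s["ee_rot"],s["gripper_width"])
for n in("top","scene"):
    c=save(n+"0",n);print(np.round(c["world_from_camera"],3),c["fx"])
E
```

```text
pics
0.0 [ 0.19333593 -0.59370687  0.22148066] [[-3.09430966e-01  9.50921640e-01 -7.15902536e-04]
 [ 9.50919488e-01  3.09431789e-01  2.02343336e-03]
 [ 2.14564957e-03 -5.46527345e-05 -9.99997697e-01]] 1.0004636235188296
[[ 0.022 -0.994  0.111  0.418]
 [-0.999 -0.019  0.03   0.037]
 [-0.028 -0.112 -0.993  1.265]
 [ 0.     0.     0.     1.   ]] 480.0066209272837
[[-0.87  -0.353  0.344  0.148]
 [-0.493  0.649 -0.579  0.744]
 [-0.019 -0.673 -0.739  0.953]
 [ 0.     0.     0.     1.   ]] 499.90432956906875
```

View pics/top0.png

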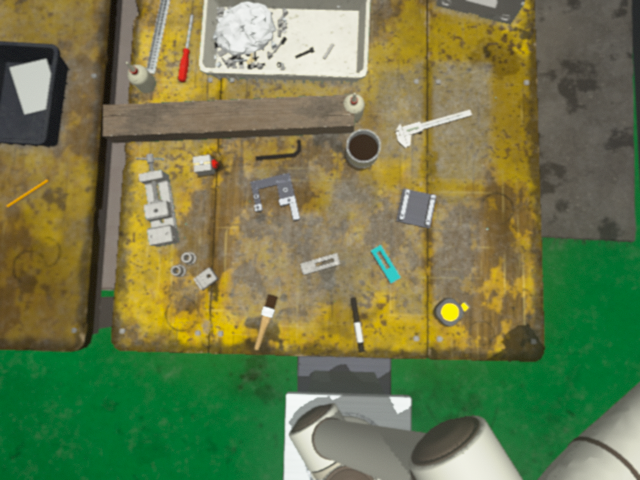

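View pics/scene0.png

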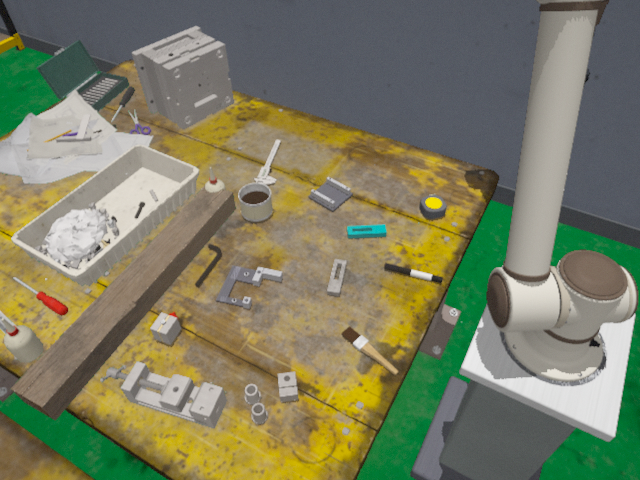

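```bash
cat >> h.py <<'E'
def load(n): return {k:v for k,v in np.load(f"pics/{n}.npz").items()}
def ortho(c,x0,x1,y0,y1,s=0.0005,z=0.0):
    # top-down rectified view at plane height z; rows: x decreasing, cols: y decreasing
    T=np.linalg.inv(c["world_from_camera"]);xs=np.arange(x1,x0,-s);ys=np.arange(y1,y0,-s)
    X,Y=np.meshgrid(xs,ys,indexing="ij");P=np.stack([X,Y,np.full_like(X,z)],-1)@T[:3,:3].T+T[:3,3]
    u=(P[...,0]/P[...,2]*c["fx"]+c["cx"]).astype(np.float32);v=(P[...,1]/P[...,2]*c["fy"]+c["cy"]).astype(np.float32)
    return cv2.remap(cv2.cvtColor(c["pixels"],cv2.COLOR_RGB2BGR),u,v,cv2.INTER_CUBIC)
E
python3 - <<'E'
from h import *
c=load("top0");W=world(c)
for (u,v) in [(320,264),(293,212),(285,200),(270,184),(258,207),(417,208),(320,250),(432,208),(385,263)]: print(u,v,np.round(W[v,u],4))
im=cv2.cvtColor(c["pixels"],cv2.COLOR_RGB2BGR)
a=cv2.resize(im[165:285,240:440],None,fx=4,fy=4,interpolation=cv2.INTER_CUBIC);cv2.imwrite("pics/z0.png",a)
h=np.clip(W[165:285,240:440,2]*1000*6,0,255).astype(np.uint8)
cv2.imwrite("pics/zh.png",cv2.resize(cv2.applyColorMap(h,cv2.COLORMAP_JET),None,fx=4,fy=4,interpolation=cv2.INTER_NEAREST))
s=load("scene0");im=cv2.cvtColor(s["pixels"],cv2.COLOR_RGB2BGR)
cv2.imwrite("pics/zs.png",cv2.resize(im[170:320,190:390],None,fx=4,fy=4,interpolation=cv2.INTER_CUBIC))
E
```

```text
320 264 [ 0.4838  0.0791 -0.    ]
293 212 [0.618  0.1525 0.0202]
285 200 [0.6489 0.1741 0.024 ]
270 184 [0.6951 0.2177 0.006 ]
258 207 [0.6299 0.2456 0.019 ]
417 208 [ 0.6365 -0.1741  0.0067]
320 250 [ 0.521   0.08   -0.0026]
432 208 [ 0.6338 -0.2097  0.0257]
385 263 [ 0.4901 -0.0918 -0.0025]
```

View pics/z0.png

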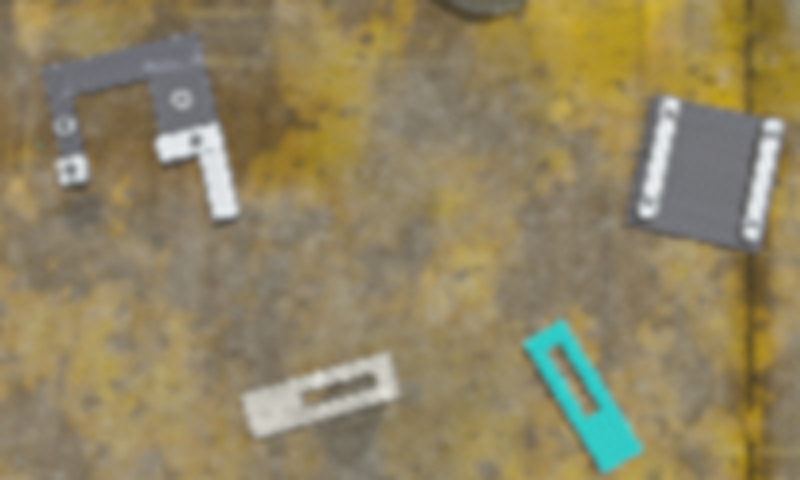

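View pics/zh.png

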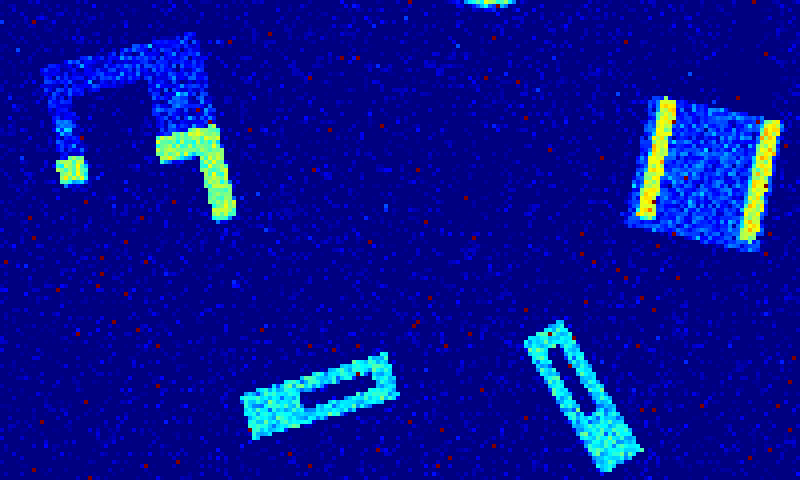

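View pics/zs.png

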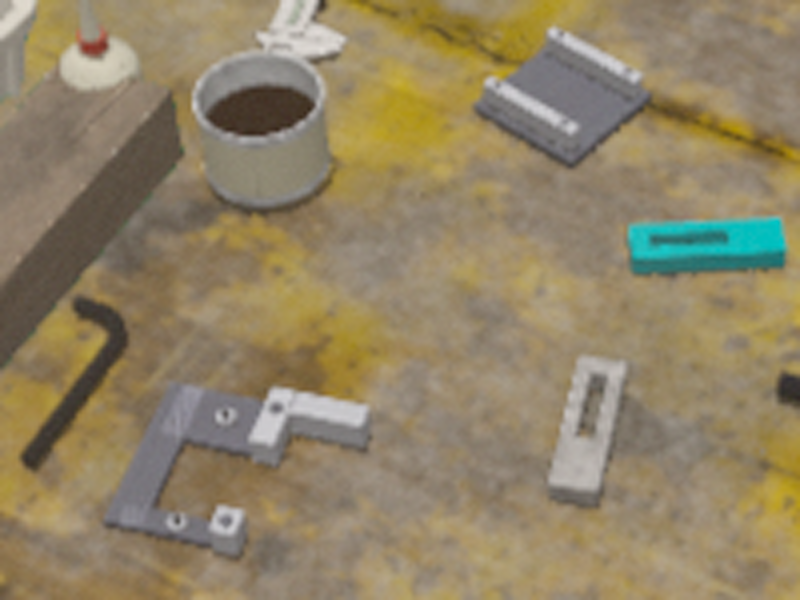

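```bash
cat >> h.py <<'E'
from scipy.optimize import minimize
def box(x0,x1,y0,y1): return np.array([[x0,y0],[x1,y0],[x1,y1],[x0,y1]])/1000.
TEM={"strap":([box(-15,15,-50,50)],16,(9,24)),
 "fence":([box(15,31,-66,-24),box(15,31,25,43),box(-31,15.5,-66,-50)],22,(14.5,32)),
 "stand":([box(-40,40,-39,-29),box(-40,40,29,39)],26,(17.5,36))}
S=8
def proj(c,p):
    T=np.linalg.inv(c["world_from_camera"]);q=p@T[:3,:3].T+T[:3,3]
    return np.stack([q[:,0]/q[:,2]*c["fx"]+c["cx"],q[:,1]/q[:,2]*c["fy"]+c["cy"]],-1)
def fit(c,name,x,y,a,r=0.1,zoff=0.0,plot=None):
    polys,z,(lo,hi)=TEM[name];z=z/1000+zoff;W=world(c)
    m=((W[...,2]>lo/1000+zoff)&(W[...,2]<hi/1000+zoff)&(np.hypot(W[...,0]-x,W[...,1]-y)<r)).astype(np.uint8)
    m=cv2.medianBlur(m,3) if name=="strap" else m
    if name=="strap":
        k,_=cv2.findContours(m,cv2.RETR_EXTERNAL,cv2.CHAIN_APPROX_NONE);k=max(k,key=cv2.contourArea);m=cv2.drawContours(np.zeros_like(m),[k],-1,1,-1)
    vs,us=np.nonzero(m);v0,v1,u0,u1=vs.min()-8,vs.max()+9,us.min()-8,us.max()+9;m=m[v0:v1,u0:u1].astype(np.float32)
    m=cv2.GaussianBlur(m,(0,0),0.7)
    def ren(p):
        R=np.array([[np.cos(p[2]),-np.sin(p[2])],[np.sin(p[2]),np.cos(p[2])]]);o=np.zeros(((v1-v0)*S,(u1-u0)*S),np.uint8)
        for b in polys:
            w=b@R.T+p[:2];q=proj(c,np.c_[w,np.full(4,z)]);q=(q-[u0,v0]+0.5)*S-0.5
            cv2.fillPoly(o,[np.round(q*16).astype(np.int32)],255,shift=4)
        return cv2.GaussianBlur(cv2.resize(o,None,fx=1/S,fy=1/S,interpolation=cv2.INTER_AREA).astype(np.float32)/255,(0,0),0.7)
    f=lambda p:float(((ren(p*[.001,.001,.01])-m)**2).sum())
    best=None
    for da in(-.1,0,.1):
        p0=np.array([x*1000,y*1000,(a+da)*100])
        o=minimize(f,p0,method="Nelder-Mead",options=dict(initial_simplex=p0+np.array([[0,0,0],[6,0,0],[0,6,0],[0,0,8]]),xatol=.01,fatol=1e-3,maxiter=600))
        if best is None or o.fun<best.fun:best=o
    p=best.x*[.001,.001,.01]
    print(name,"xy",np.round(p[:2],4),"deg",round(np.degrees(p[2]),2),"res",round(best.fun,1),"of",m.sum())
    return p
E
python3 - <<'E'
from h import *
for n in("top0","scene0"):
    c=load(n);print(n)
    fit(c,"strap",.488,.082,.2)
    fit(c,"fence",.628,.206,.2)
    fit(c,"stand",.632,-.174,-.17)
E
```

```text
top0
strap xy [0.4842 0.0798] deg 17.39 res 2.1 of 439.0
fence xy [0.6153 0.2082] deg 14.08 res 2.1 of 253.0
stand xy [ 0.6361 -0.1698] deg -11.31 res 3.1 of 257.0
scene0
strap xy [0.4827 0.0811] deg 17.45 res 6.3 of 440.0
fence xy [0.6134 0.2094] deg 14.03 res 25.0 of 327.0
stand xy [ 0.6356 -0.1686] deg -12.55 res 46.8 of 269.0
```

```bash
cat >> h.py <<'E'
def st():
    s=sense();R=np.array(s["ee_rot"]);print("t",round(s["time_s"],2),"tcp",np.round(s["tcp_pos"],4),"yawx",round(np.degrees(np.arctan2(R[1,0],R[0,0])),2),"tilt",np.round(R[:2,2],4),"F",np.round(s["wrist_force"],1),"w",round(s["gripper_width"]*87,1),"j",np.round(s["joints"],1));return s
def to(x,y,z,yaw=None):
    s=st();R=np.array(s["ee_rot"]);d=R.T@(np.array([x,y,z])-s["tcp_pos"]);print("shift mm",np.round(d*1000,1))
    if yaw is not None:
        e=yaw-np.degrees(np.arctan2(R[1,0],R[0,0]));e=(e+180)%360-180;print("turn rad",round(-np.radians(e),4))
E
python3 -m crank '[[0,0,0,-0.104],[0,0,0,-0.104],[0,0,0,-0.104],[0,0,0,-0.104],[0,0,0,-0.104]]'
python3 -m crank '[[0,0,0,-0.104],[0,0,0,-0.104],[0,0,0,-0.104],[0,0,0,-0.104],[0,0,0,-0.104]]'
python3 -m crank '[[0,0,0,-0.104],[0,0,0,-0.104],[0,0,0,-0.104],[0,0,0,-0.104],[0,0,0,-0.104]]'
python3 -c "
from h import *
to(.4835,.0803,.10,197.4)"
```

```text
time_s: 0.52
tcp_pos: [0.1934, -0.5939, 0.2219]
ee_rot: [[-0.745, 0.668, -0.001], [0.668, 0.745, 0.001], [0.001, 0.001, -1.0]]
wrist_force: [0.3, 0.2, 0.6]
gripper_width: 1.0
time_s: 0.93
tcp_pos: [0.1934, -0.5939, 0.2219]
ee_rot: [[-0.978, 0.209, -0.0], [0.209, 0.978, 0.001], [0.001, 0.001, -1.0]]
wrist_force: [0.4, -0.5, -0.2]
gripper_width: 0.998
time_s: 1.35
tcp_pos: [0.1934, -0.5939, 0.2219]
ee_rot: [[-0.953, -0.304, -0.0], [-0.304, 0.953, 0.001], [0.0, 0.001, -1.0]]
wrist_force: [1.2, 0.3, -0.4]
gripper_width: 0.999
t 1.35 tcp [ 0.1934 -0.5939  0.2219] yawx -162.29 tilt [-0.0005  0.0012] F [ 1.2  0.3 -0.4] w 86.9 j [-57.1  22.1   0.4  -0.  -68.4  74.9]
shift mm [-481.4  553.9  122.6]
turn rad 0.0054
```

```bash

python3 -m crank '[[-0.024,0.0277,0.004,0],[-0.024,0.0277,0.004,0],[-0.024,0.0277,0.004,0],[-0.024,0.0277,0.004,0],[-0.024,0.0277,0.004,0]]' >/dev/null
python3 -m crank '[[-0.024,0.0277,0.004,0],[-0.024,0.0277,0.004,0],[-0.024,0.0277,0.004,0],[-0.024,0.0277,0.004,0],[-0.024,0.0277,0.004,0]]' 0.06 
python3 -m crank '[[-0.024,0.0277,0.006,0],[-0.024,0.0277,0.006,0],[-0.024,0.0277,0.006,0],[-0.024,0.0277,0.006,0],[-0.024,0.0277,0.006,0]]' >/dev/null
python3 -m crank '[[-0.024,0.0277,0.006,0],[-0.024,0.0277,0.006,0],[-0.024,0.0277,0.006,0],[-0.024,0.0277,0.006,0],[-0.024,0.0277,0.006,0]]'
python3 -c "
from h import *
to(.4835,.0803,.05,197.4)"
```

```text
time_s: 2.18
tcp_pos: [0.3396, -0.2564, 0.1823]
ee_rot: [[-0.954, -0.299, -0.0], [-0.299, 0.954, 0.0], [0.0, 0.0, -1.0]]
wrist_force: [1.4, -0.5, -0.2]
gripper_width: 0.729
time_s: 3.02
tcp_pos: [0.4857, 0.0798, 0.122]
ee_rot: [[-0.954, -0.3, -0.001], [-0.3, 0.954, -0.0], [0.001, -0.0, -1.0]]
wrist_force: [0.4, -0.5, 0.4]
gripper_width: 0.69
t 3.02 tcp [0.4857 0.0798 0.122 ] yawx -162.56 tilt [-0.0006 -0.0002] F [ 0.4 -0.5  0.4] w 60.0 j [ 28.3  15.2 -25.9  -0.  -48.9 -10.8]
shift mm [ 1.9  1.1 72. ]
turn rad 0.0007
```

```bash

python3 -m crank '[[0.001,0.001,0.03,0],[0.001,0,0.03,0],[0,0,0.03,0],[0,0,0.025,0],[0,0,0,0]]'
python3 -c "
from h import *
to(.4835,.0803,.005,197.4);save('s1','scene')"
```

```text
time_s: 3.43
tcp_pos: [0.4796, 0.0768, 0.003]
ee_rot: [[-0.954, -0.298, -0.01], [-0.298, 0.954, -0.005], [0.011, -0.001, -1.0]]
wrist_force: [-0.6, -0.4, -0.2]
gripper_width: 0.691
t 3.43 tcp [0.4796 0.0768 0.003 ] yawx -162.64 tilt [-0.0103 -0.0046] F [-0.6 -0.4 -0.2] w 60.1 j [ 28.3  25.6 -33.2  -0.1 -31.9 -10.8]
shift mm [-4.7  2.2 -2.1]
turn rad -0.0007
```

View pics/s1.png

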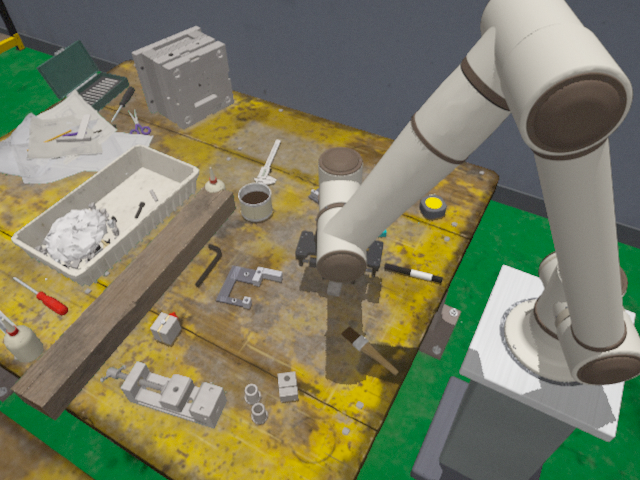

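```bash

python3 -m crank '[[0,0,0,0],[0,0,0,0]]' >/dev/null
python3 -c "
from h import *
to(.4835,.0803,.005,197.4)"
```

```text
t 3.65 tcp [0.4848 0.0789 0.0091] yawx -162.56 tilt [0.003  0.0013] F [0.6 0.1 0.7] w 60.0 j [ 28.2  25.  -32.8   0.  -32.  -10.8]
shift mm [0.8 1.7 4.1]
turn rad 0.0007
```

```bash

python3 -m crank '[[0.0005,0.0015,0.002,0],[0,0,0.0015,0],[0,0,0,0],[0,0,0,0]]' >/dev/null
python3 -c "
from h import *
to(.4835,.0803,.005,197.4)"
python3 -m crank '[[0,0,0,0],[0,0,0,0],[0,0,0,0],[0,0,0,0],[0,0,0,0]]' 0.02
python3 -m crank '[[0,0,0,0],[0,0,0,0]]' 
python3 -c "
from h import *
st()"
```

```text
t 3.98 tcp [0.4828 0.0798 0.0046] yawx -162.58 tilt [0.001  0.0006] F [ 0.6 -0.1 -0.3] w 60.1 j [ 28.4  25.4 -33.2  -0.  -31.4 -11. ]
shift mm [-0.8  0.3 -0.4]
turn rad 0.0004
time_s: 4.4
tcp_pos: [0.4825, 0.0796, 0.004]
ee_rot: [[-0.954, -0.299, -0.0], [-0.299, 0.954, -0.0], [0.0, 0.0, -1.0]]
wrist_force: [0.7, 0.1, 0.5]
gripper_width: 0.395
time_s: 4.57
tcp_pos: [0.4827, 0.0797, 0.0041]
ee_rot: [[-0.954, -0.299, 0.0], [-0.299, 0.954, 0.0], [-0.0, 0.0, -1.0]]
wrist_force: [0.7, -0.2, 0.6]
gripper_width: 0.338
t 4.57 tcp [0.4827 0.0797 0.0041] yawx -162.58 tilt [0.0003 0.0001] F [ 0.7 -0.2  0.6] w 29.4 j [ 28.4  25.5 -33.2   0.  -31.3 -11. ]
```

```bash

python3 -m crank '[[0,0,-0.01,0],[0,0,-0.02,0.02],[0,0,-0.02,0.02],[0,0,0,0.019],[0,0,0,0]]' >/dev/null
python3 -c "
from h import *
to(.6063,.2111,.05,194.06)"
```

```text
t 4.98 tcp [0.4827 0.0799 0.0545] yawx -166.01 tilt [0.0014 0.0011] F [-0.2 -0.5 -1.7] w 30.2 j [ 28.4  20.5 -30.7  -0.  -38.7 -14.4]
shift mm [-151.6   97.5    4.8]
turn rad -0.0013
```

```bash

python3 -m crank '[[-0.010,0.0065,0,0],[-0.021,0.0135,0,0],[-0.03,0.0193,0,0],[-0.03,0.0193,0,0],[-0.03,0.0193,0,0]]' >/dev/null
python3 -m crank '[[-0.020,0.0129,0,0],[-0.0106,0.0067,0,0],[0,0,0,0],[0,0,0,0],[0,0,0,0]]' >/dev/null
python3 -c "
from h import *
to(.6063,.2111,.008,194.06)
c=save('t2','top')
save('s2','scene')
im=ortho(c,.5,.72,.08,.32,s=.0004,z=.022);cv2.imwrite('pics/o2.png',im)"
```

```text
t 5.82 tcp [0.6046 0.2103 0.0524] yawx -165.98 tilt [-0.0033 -0.0017] F [-0.6  0.5 -2.4] w 29.7 j [ 33.6  32.5  -8.7  -0.  -49.  -19.6]
shift mm [-2.   0.4 44.4]
turn rad -0.0007
```

View pics/o2.png

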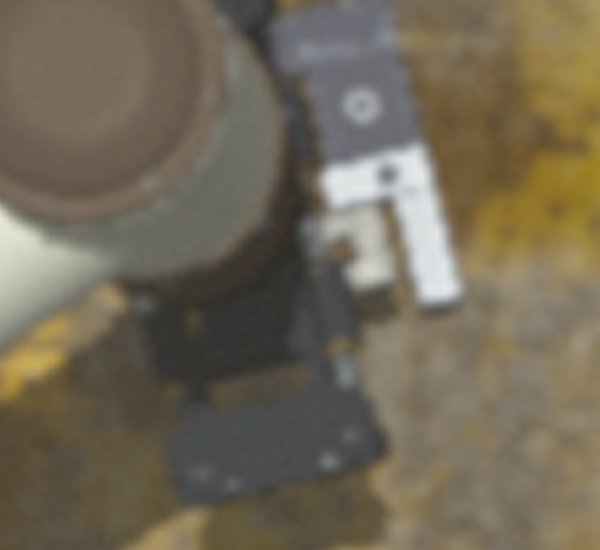

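View pics/s2.png

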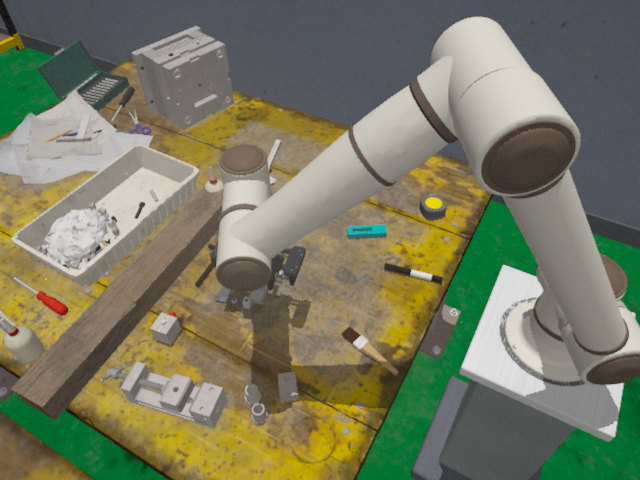

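```bash

python3 -m crank '[[-0.001,0,0.012,0],[0,0,0.018,0],[0,0,0.01,0],[0,0,0,0],[0,0,0,0]]' 
python3 -c "
from h import *
to(.6063,.2111,.0045,194.06)"
```

```text
time_s: 6.33
tcp_pos: [0.6064, 0.2106, 0.0131]
ee_rot: [[-0.97, -0.242, -0.002], [-0.242, 0.97, -0.001], [0.002, -0.001, -1.0]]
wrist_force: [1.1, -0.4, -0.8]
gripper_width: 0.344
t 6.33 tcp [0.6064 0.2106 0.0131] yawx -165.97 tilt [-0.0017 -0.0013] F [ 1.1 -0.4 -0.8] w 29.9 j [ 33.6  35.4 -10.2   0.  -44.5 -19.6]
shift mm [-0.   0.5  8.6]
turn rad -0.0005
```

```bash

python3 -m crank '[[0,0,0.004,0],[0,0,0.003,0],[0,0,0.001,0],[0,0,0,0],[0,0,0,0]]' 
python3 -c "
from h import *
to(.6063,.2111,.0045,194.06)"
```

```text
time_s: 6.75
tcp_pos: [0.6071, 0.2113, 0.0063]
ee_rot: [[-0.97, -0.243, 0.0], [-0.243, 0.97, 0.0], [-0.0, 0.0, -1.0]]
wrist_force: [-0.1, -0.4, -3.0]
gripper_width: 0.341
t 6.75 tcp [0.6071 0.2113 0.0063] yawx -165.96 tilt [0.0004 0.0002] F [-0.1 -0.4 -3. ] w 29.7 j [ 33.6  35.9 -10.4   0.  -43.6 -19.6]
shift mm [ 0.8 -0.   1.8]
turn rad -0.0003
```

```bash

python3 -m crank '[[0,0,0.001,0],[0,0,0,0],[0,0,0,0]]' | grep -E 'tcp|force'
python3 -m crank '[[0,0,0.0007,0],[0,0,0,0],[0,0,0,0]]' | grep -E 'tcp|force'
```

```text
tcp_pos: [0.607, 0.2113, 0.0051]
wrist_force: [-0.6, 0.7, -1.6]
tcp_pos: [0.6069, 0.2112, 0.0043]
wrist_force: [-1.1, -0.2, -0.8]
```

```bash

python3 -m crank '[[-0.002,0,0,0],[-0.0015,0,0,0],[-0.001,0,0,0],[0,0,0,0],[0,0,0,0]]' | grep -E 'tcp|force'
python3 -m crank '[[-0.001,0,0,0],[0,0,0,0],[0,0,0,0]]' | grep -E 'tcp|force'
python3 -m crank '[[-0.001,0,0,0],[0,0,0,0],[0,0,0,0]]' | grep -E 'tcp|force'
```

```text
tcp_pos: [0.6114, 0.2124, 0.0043]
wrist_force: [0.6, 0.4, -0.9]
tcp_pos: [0.6123, 0.2126, 0.0043]
wrist_force: [0.1, 0.7, -1.9]
tcp_pos: [0.6133, 0.2129, 0.0043]
wrist_force: [-0.3, 0.0, -1.8]
```

```bash

python3 -m crank '[[-0.0006,0,0,0],[0,0,0,0],[0,0,0,0]]' | grep -E 'tcp|force'
python3 -m crank '[[-0.0006,0,0,0],[0,0,0,0],[0,0,0,0]]' | grep -E 'tcp|force'
python3 -m crank '[[-0.0006,0,0,0],[0,0,0,0],[0,0,0,0]]' | grep -E 'tcp|force'
```

```text
tcp_pos: [0.6139, 0.213, 0.0043]
wrist_force: [-0.5, -0.0, -2.3]
tcp_pos: [0.6141, 0.213, 0.0043]
wrist_force: [-1.8, 0.4, -1.9]
tcp_pos: [0.6142, 0.213, 0.0042]
wrist_force: [-3.4, -0.6, 0.2]
```

```bash

python3 -m crank '[[0,-0.0015,0,0],[0,-0.001,0,0],[0,-0.001,0,0],[0,0,0,0],[0,0,0,0]]' | grep -E 'tcp|force'
python3 -m crank '[[0,-0.0006,0,0],[0,0,0,0],[0,0,0,0]]' | grep -E 'tcp|force'
python3 -m crank '[[0,-0.0006,0,0],[0,0,0,0],[0,0,0,0]]' | grep -E 'tcp|force'
python3 -m crank '[[0,-0.0006,0,0],[0,0,0,0],[0,0,0,0]]' | grep -E 'tcp|force'
```

```text
tcp_pos: [0.6151, 0.2098, 0.0041]
wrist_force: [-4.9, 2.3, 0.5]
tcp_pos: [0.6152, 0.2093, 0.0041]
wrist_force: [-4.7, 1.8, 1.2]
tcp_pos: [0.6154, 0.2088, 0.0042]
wrist_force: [-4.8, 1.3, -0.5]
tcp_pos: [0.6154, 0.2085, 0.0041]
wrist_force: [-5.8, 2.2, -0.0]
```

```bash

for i in 1; do python3 -m crank '[[0,-0.0006,0,0],[0,0,0,0],[0,0,0,0]]' | grep -E 'tcp|force'; done
python3 -m crank '[[0,-0.0006,0,0],[0,0,0,0],[0,0,0,0]]' | grep -E 'tcp|force'
python3 -m crank '[[0,-0.0006,0,0],[0,0,0,0],[0,0,0,0]]' | grep -E 'tcp|force'
```

```text
tcp_pos: [0.6154, 0.2084, 0.0042]
wrist_force: [-6.6, 4.2, 0.1]
tcp_pos: [0.6154, 0.2084, 0.0042]
wrist_force: [-7.7, 4.4, -0.1]
tcp_pos: [0.6155, 0.2084, 0.0041]
wrist_force: [-7.6, 6.9, -0.2]
```

```bash

python3 -m crank '[[-0.001,0,0,0],[-0.001,-0.0005,0,0],[0,0,0,0],[0,0,0,0]]' | grep -E 'tcp|force'
python3 -m crank '[[0,0,0,0],[0,0,0,0],[0,0,0,0],[0,0,0,0],[0,0,0,0]]' 0.05
python3 -c "
from h import *
st()"
```

```text
tcp_pos: [0.6155, 0.2083, 0.0042]
wrist_force: [-13.2, 8.8, 4.5]
time_s: 11.58
tcp_pos: [0.62, 0.2064, 0.0049]
ee_rot: [[-0.97, -0.242, 0.002], [-0.242, 0.97, 0.001], [-0.002, 0.0, -1.0]]
wrist_force: [-0.4, 0.4, -0.0]
gripper_width: 0.561
t 11.58 tcp [0.62   0.2064 0.0049] yawx -165.98 tilt [0.0023 0.0008] F [-0.4  0.4 -0. ] w 48.8 j [ 32.6  36.8  -8.9   0.  -44.2 -18.6]
```

```bash

python3 -m crank '[[0.003,0,-0.005,0],[0,0,-0.02,0],[0,0,-0.035,0],[0,0,-0.035,0],[0,-0.01,-0.02,0]]' >/dev/null
python3 -m crank '[[0.01,-0.03,0,0],[0.015,-0.037,0,0],[0.015,-0.037,0,0],[0.015,-0.037,0,0],[0.01,-0.03,0,0]]' >/dev/null
python3 -m crank '[[0,0,0,0],[0,0,0,0]]' >/dev/null
python3 -c "
from h import *
st();c=save('t3','top');d=save('s3','scene')
p=fit(c,'strap',.6153,.2082,.245,r=.075)
for n in (c,d): print([np.round(fit(n,'strap',.6153,.2082,.245,r=.057),4)])
cv2.imwrite('pics/o3.png',ortho(c,.55,.69,.12,.28,s=.0002,z=.019))
im=cv2.cvtColor(d['pixels'],cv2.COLOR_RGB2BGR)
cv2.imwrite('pics/z3.png',cv2.resize(im[240:330,190:310],None,fx=6,fy=6,interpolation=cv2.INTER_CUBIC))"
```

```text
t 12.58 tcp [0.5967 0.0122 0.1201] yawx -166.16 tilt [0.0012 0.0001] F [ 0.7  0.3 -0.8] w 50.2 j [ 16.7  24.4 -11.6   0.  -53.9  -2.9]Traceback (most recent call last):
  File "<string>", line 4, in <module>
    p=fit(c,'strap',.6153,.2082,.245,r=.075)
  File "h.py", line 31, in fit
    k,_=cv2.findContours(m,cv2.RETR_EXTERNAL,cv2.CHAIN_APPROX_NONE);k=max(k,key=cv2.contourArea);m=cv2.drawContours(np.zeros_like(m),[k],-1,1,-1)
                                                                      ~~~^^^^^^^^^^^^^^^^^^^^^^^
ValueError: max() iterable argument is empty
```

```bash

python3 -c "
from h import *
c=load('t3');d=load('s3')
cv2.imwrite('pics/o3.png',ortho(c,.55,.69,.12,.28,s=.0002,z=.019))
im=cv2.cvtColor(d['pixels'],cv2.COLOR_RGB2BGR)
cv2.imwrite('pics/z3.png',cv2.resize(im[240:330,190:310],None,fx=6,fy=6,interpolation=cv2.INTER_CUBIC))"
```

```text
(no output)
```

View pics/t3.png

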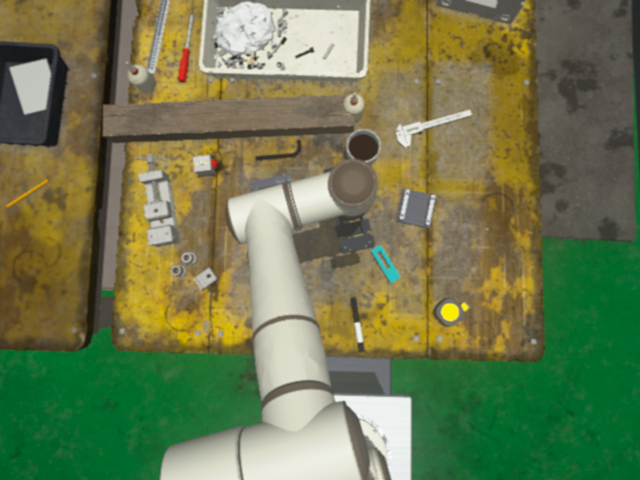

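View pics/z3.png

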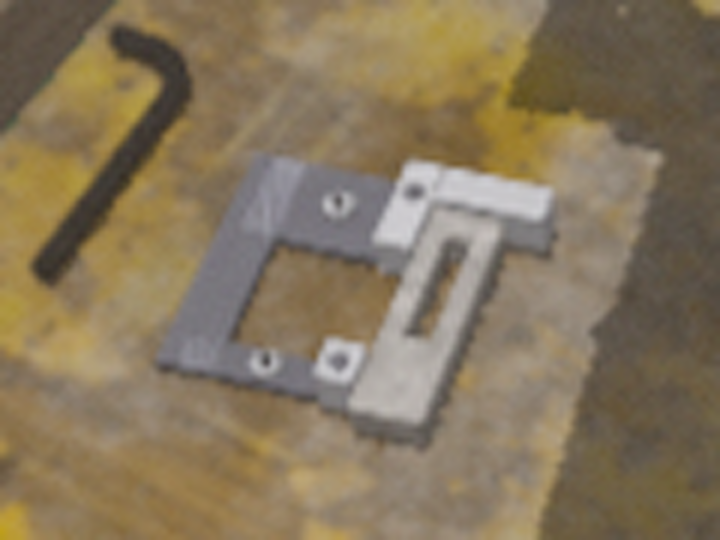

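```bash

python3 -m crank '[[0.01,-0.025,0,0],[0.01,-0.037,0,0],[0.01,-0.037,0,0],[0.01,-0.037,0,0],[0.01,-0.03,0,0]]' >/dev/null
python3 -m crank '[[0,0,0,0],[0,0,0,0]]' >/dev/null
python3 -c "
from h import *
st();c=save('t4','top');cv2.imwrite('pics/o4.png',ortho(c,.56,.68,.13,.28,s=.0002,z=.019))
W=world(c);m=(np.hypot(W[...,0]-.6153,W[...,1]-.2082)<.07)&(W[...,2]>.009)
print(m.sum())
TEM['strap']=(TEM['strap'][0],16,(10,19))
np.random
for r in(.055,.06): fit(c,'strap',.6153,.2082,.245,r=r)
fit(c,'fence',.6153,.2082,.245)
"
```

```text
t 13.27 tcp [ 0.5888 -0.1594  0.1192] yawx -166.04 tilt [0.0001 0.    ] F [-0.9 -0.  -0.2] w 50.3 j [  0.   25.7  -9.7  -0.  -54.6  13.9]
630
strap xy [0.6155 0.208 ] deg 14.9 res 7.5 of 427.0
strap xy [0.6155 0.208 ] deg 14.9 res 7.5 of 427.0
fence xy [0.6144 0.2082] deg 14.39 res 123.4 of 466.0
```

View pics/o4.png

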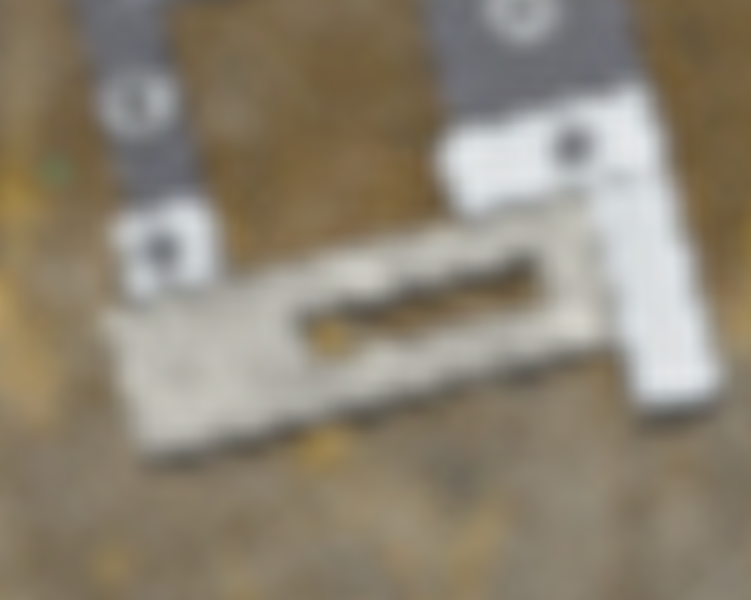

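```bash
cat >> h.py <<'E'
def fitmask(c,polys,p0,m):
    # polys: list of (box,z,weight) ; m float mask
    vs,us=np.nonzero(m>.5);v0,v1,u0,u1=vs.min()-8,vs.max()+9,us.min()-8,us.max()+9;m=cv2.GaussianBlur(m[v0:v1,u0:u1].astype(np.float32),(0,0),.7)
    def f(q):
        p=q*[.001,.001,.01];R=np.array([[np.cos(p[2]),-np.sin(p[2])],[np.sin(p[2]),np.cos(p[2])]]);o=np.zeros(((v1-v0)*S,(u1-u0)*S),np.uint8)
        for b,z in polys:
            q=proj(c,np.c_[b@R.T+p[:2],np.full(len(b),z)]);q=(q-[u0,v0]+0.5)*S-0.5
            cv2.fillPoly(o,[np.round(q*16).astype(np.int32)],255,shift=4)
        o=cv2.GaussianBlur(cv2.resize(o,None,fx=1/S,fy=1/S,interpolation=cv2.INTER_AREA).astype(np.float32)/255,(0,0),.7)
        return float(((o-m)**2).sum())
    q0=np.array([p0[0]*1000,p0[1]*1000,p0[2]*100]);o=minimize(f,q0,method="Nelder-Mead",options=dict(initial_simplex=q0+np.array([[0,0,0],[4,0,0],[0,4,0],[0,0,6]]),xatol=.01,fatol=1e-3,maxiter=600))
    p=o.x*[.001,.001,.01];print("xy",np.round(p[:2],4),"deg",round(np.degrees(p[2]),2),"res",round(o.fun,1),"of",round(float(m.sum()),1));return p
E
python3 - <<'E'
from h import *
c=load('top0');W=world(c);g=c['pixels'].astype(float).min(-1)
near=np.hypot(W[...,0]-.636,W[...,1]+.17)<.08
rails=[(b,.026) for b in TEM['stand'][0]]
for t in(140,160,180): fitmask(c,rails,(.636,-.17,-.19),(near&(g>t)).astype(float))
for lo in (.015,.020): fitmask(c,rails,(.636,-.17,-.19),(near&(W[...,2]>lo)&(W[...,2]<.036)).astype(float))
sole=rails+[(box(-45,45,-45,45),.008)]
fitmask(c,sole,(.636,-.17,-.19),(near&(W[...,2]>.0045)).astype(float))
fl=[(b,.022) for b in TEM['fence'][0]];near=np.hypot(W[...,0]-.615,W[...,1]-.208)<.085
for t in(140,160,180): fitmask(c,fl,(.6153,.2082,.245),(near&(g>t)&(W[...,2]>.012)).astype(float))
d=load('t4');X=world(d);cl=np.abs(d['pixels'].astype(float)-np.median(d['pixels'][ (np.hypot(X[...,0]-.606,X[...,1]-.24)<.012)],0)).max(-1)
for lo,hi in((.008,.0195),(.009,.0185),(.007,.0205)):
  m=(np.hypot(X[...,0]-.6155,X[...,1]-.208)<.06)&(X[...,2]>lo)&(X[...,2]<hi);m=cv2.medianBlur(m.astype(np.uint8),3)
  k,_=cv2.findContours(m,0,1);k=max(k,key=cv2.contourArea);m=cv2.drawContours(np.zeros_like(m),[k],-1,1,-1)
  fitmask(d,[(TEM['strap'][0][0],.016)],(.6155,.208,.25),m.astype(float))
E
```

```text
xy [ 0.6372 -0.1717] deg -11.38 res 9.4 of 291.0
xy [ 0.6371 -0.1717] deg -10.84 res 5.6 of 249.0
xy [ 0.6373 -0.1715] deg -11.64 res 21.2 of 189.0
xy [ 0.6361 -0.1698] deg -11.41 res 3.4 of 261.0
xy [ 0.6365 -0.1701] deg -11.76 res 3.0 of 248.0
xy [ 0.6366 -0.1705] deg -10.73 res 30.7 of 1056.0
xy [0.6155 0.208 ] deg 13.91 res 3.1 of 250.0
xy [0.616  0.2079] deg 14.18 res 7.1 of 229.0
xy [0.6165 0.2079] deg 13.54 res 18.1 of 197.0
xy [0.6155 0.208 ] deg 14.9 res 7.2 of 443.0
xy [0.6155 0.2075] deg 14.63 res 7.7 of 426.0
xy [0.6157 0.2075] deg 15.1 res 11.2 of 463.0
```

```bash

python3 -c "
from h import *
to(.6182,.2092,.1,194.06)"
```

```text
t 13.32 tcp [ 0.5889 -0.1584  0.1192] yawx -165.95 tilt [0.0002 0.0001] F [-0.3  0.1 -0.7] w 50.0 j [  0.1  25.6  -9.7  -0.  -54.6  13.9]
shift mm [-117.7  349.5   19.3]
turn rad -0.0002
```

```bash

python3 -m crank '[[-0.009,0.0265,0,0],[-0.0115,0.035,0,0],[-0.0115,0.035,0,0],[-0.0115,0.035,0,0],[-0.0115,0.035,0,0]]' >/dev/null
python3 -m crank '[[-0.0115,0.035,0,0],[-0.0115,0.035,0,0],[-0.0115,0.035,0,0],[-0.0115,0.035,0,0],[-0.0115,0.025,0,0]]' >/dev/null
python3 -m crank '[[-0.0057,0.018,0,0],[0,0,0.02,0],[0,0,0.02,0],[0,0,0,0],[0,0,0,0]]' >/dev/null
python3 -c "
from h import *
to(.6182,.2092,.006,194.06)"
```

```text
t 14.57 tcp [0.6173 0.2092 0.0784] yawx -165.88 tilt [-0.0025 -0.0018] F [0.3 0.9 0.5] w 49.9 j [ 32.9  31.8  -5.6   0.  -52.8 -18.8]
shift mm [-1.  -0.2 72.4]
turn rad 0.001
```

```bash

python3 -m crank '[[-0.001,0,0.02,0],[0,0,0.02,0],[0,0,0.018,0],[0,0,0,0],[0,0,0,0]]' |grep -E 'tcp|force'
python3 -c "
from h import *
to(.6182,.2092,.006,194.06)"
```

```text
tcp_pos: [0.6197, 0.209, 0.0221]
wrist_force: [-0.2, -0.5, 0.3]
t 14.98 tcp [0.6197 0.209  0.0221] yawx -165.94 tilt [ 0.0003 -0.0004] F [-0.2 -0.5  0.3] w 50.2 j [ 32.8  35.6  -8.1   0.  -46.3 -18.8]
shift mm [ 1.4  0.5 16.1]
turn rad -0.0001
```

```bash

python3 -m crank '[[0.001,0,0.008,0],[0,0,0.006,0],[0,0,0.0015,0],[0,0,0,0],[0,0,0,0]]' |grep -E 'tcp|force'
python3 -m crank '[[-0.0015,0,0,0],[-0.0015,0,0,0],[-0.001,0,0,0],[0,0,0,0],[0,0,0,0]]' |grep -E 'tcp|force'
python3 -m crank '[[-0.0007,0,0,0],[0,0,0,0],[-0.0007,0,0,0],[0,0,0,0],[0,0,0,0]]' |grep -E 'tcp|force'
```

```text
tcp_pos: [0.6186, 0.2089, 0.0062]
wrist_force: [0.2, 0.6, -0.4]
tcp_pos: [0.6223, 0.2099, 0.0059]
wrist_force: [0.7, -0.1, -0.3]
tcp_pos: [0.6236, 0.2102, 0.0059]
wrist_force: [0.5, 0.2, -0.1]
```

```bash

python3 -m crank '[[-0.0007,0,0,0],[0,0,0,0],[-0.0007,0,0,0],[0,0,0,0],[0,0,0,0]]' |grep -E 'tcp|force'
python3 -m crank '[[-0.0007,0,0,0],[0,0,0,0],[-0.0007,0,0,0],[0,0,0,0],[0,0,0,0]]' |grep -E 'tcp|force'
python3 -m crank '[[-0.0007,0,0,0],[0,0,0,0],[-0.0007,0,0,0],[0,0,0,0],[0,0,0,0]]' |grep -E 'tcp|force'
```

```text
tcp_pos: [0.625, 0.2105, 0.0058]
wrist_force: [0.2, -0.8, 0.3]
tcp_pos: [0.6253, 0.2105, 0.0056]
wrist_force: [-3.0, -0.5, 1.7]
tcp_pos: [0.6253, 0.2104, 0.0055]
wrist_force: [-7.1, -0.1, 4.1]
```

```bash

python3 -m crank '[[0.004,0,0,0],[0.005,0,0,0],[0.003,0,0,0],[0,0,0,0],[0,0,0,0]]' |grep -E 'tcp|force'
python3 -c "
from h import *
to(.6154,.2084,.0045,194.06);d=save('s5','scene')
im=cv2.cvtColor(d['pixels'],cv2.COLOR_RGB2BGR)
cv2.imwrite('pics/z5.png',cv2.resize(im[240:330,190:310],None,fx=6,fy=6,interpolation=cv2.INTER_CUBIC))"
```

```text
tcp_pos: [0.6164, 0.2084, 0.0061]
wrist_force: [-0.3, -0.1, 0.1]
t 17.9 tcp [0.6164 0.2084 0.0061] yawx -165.95 tilt [0.0012 0.0005] F [-0.3 -0.1  0.1] w 49.7 j [ 32.9  36.5  -9.2   0.  -44.2 -18.9]
shift mm [1.  0.2 1.6]
turn rad -0.0002
```

View pics/z5.png

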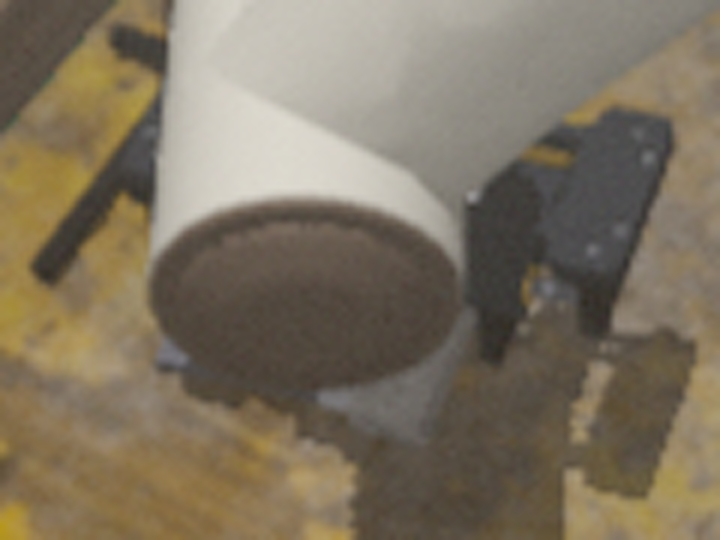

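```bash

python3 -m crank '[[0.0008,0,0.0015,0],[0,0,0,0],[0,0,0,0]]' |grep -E 'tcp|force'
python3 -m crank '[[0,0,0,0],[0,0,0,0],[0,0,0,0],[0,0,0,0],[0,0,0,0]]' 0.02 |grep -E 'tcp|force'
python3 -m crank '[[0,0,0,0],[0,0,0,0],[0,0,0,0]]'
python3 -m crank '[[0.0005,0.0005,-0.004,0],[0.001,0.001,-0.012,0],[0.001,0.001,-0.02,0],[0,0,-0.02,0],[0,0,-0.01,0]]' |grep -E 'tcp|force|width'
python3 -m crank '[[0,0,0,0],[0,0,0,0]]' |grep -E 'tcp|force|width'
python3 -c "
from h import *
st()"
```

```text
tcp_pos: [0.6153, 0.2081, 0.0041]
wrist_force: [-0.6, 0.0, -0.0]
tcp_pos: [0.6153, 0.2081, 0.0044]
wrist_force: [0.4, 0.5, 0.6]
time_s: 18.87
tcp_pos: [0.6153, 0.2081, 0.0044]
ee_rot: [[-0.97, -0.243, 0.0], [-0.243, 0.97, 0.0], [-0.0, 0.0, -1.0]]
wrist_force: [0.8, 0.1, -0.5]
gripper_width: 0.338
tcp_pos: [0.6134, 0.2106, 0.0738]
wrist_force: [0.0, 1.0, -0.4]
gripper_width: 0.341
tcp_pos: [0.6121, 0.2101, 0.0709]
wrist_force: [-0.4, -0.2, -2.5]
gripper_width: 0.34
t 19.45 tcp [0.6121 0.2101 0.0709] yawx -165.98 tilt [0.0007 0.001 ] F [-0.4 -0.2 -2.5] w 29.6 j [ 33.2  31.8  -6.9  -0.  -51.3 -19.2]
```

```bash

python3 -m crank '[[0,0,-0.005,0.06],[0,0,-0.005,0.11],[0,0,0,0.11],[0,0,0,0.11],[0,0,0,0.054]]' >/dev/null
python3 -m crank '[[0,0,0,0],[0,0,0,0]]' >/dev/null
python3 -c "
from h import *
to(.6362,-.1699,.08,168.6)"
```

```text
t 20.03 tcp [0.6114 0.2095 0.0789] yawx 168.67 tilt [-0.0025 -0.0012] F [-0.9  0.2 -1.9] w 30.0 j [ 33.2  31.3  -6.4  -0.  -52.5 -44.5]
shift mm [ -98.8 -367.1   -0.7]
turn rad 0.0012
```

```bash

python3 -m crank '[[-0.003,-0.010,0,0],[-0.006,-0.023,0,0],[-0.009,-0.0334,0,0],[-0.009,-0.0334,0,0],[-0.009,-0.0334,0,0]]' >/dev/null
python3 -m crank '[[-0.009,-0.0334,0,0],[-0.009,-0.0334,0,0],[-0.009,-0.0334,0,0],[-0.009,-0.0334,0,0],[-0.009,-0.0334,0,0]]' >/dev/null
python3 -m crank '[[-0.009,-0.0334,0,0],[-0.006,-0.023,0,0],[-0.003,-0.010,0,0],[0,0,0,0],[0,0,0,0]]' >/dev/null
python3 -m crank '[[0,0,0,0],[0,0,0,0]]' >/dev/null
python3 -c "
from h import *
to(.6362,-.1699,.0402,168.6)
c=save('t6','top');save('s6','scene')
im=cv2.cvtColor(load('s6')['pixels'],cv2.COLOR_RGB2BGR)
cv2.imwrite('pics/z6.png',cv2.resize(im[130:250,270:430],None,fx=5,fy=5,interpolation=cv2.INTER_CUBIC))
cv2.imwrite('pics/o6.png',ortho(c,.55,.72,-.27,-.07,s=.0003,z=.026))"
```

```text
t 21.45 tcp [ 0.6368 -0.1678  0.0803] yawx 168.7 tilt [-0.0002  0.0002] F [ 0.1  0.8 -1.5] w 29.6 j [ -0.7  32.2  -4.5  -0.  -53.3 -10.6]
shift mm [ 0.1 -2.2 40.1]
turn rad 0.0018
```

View pics/z6.png

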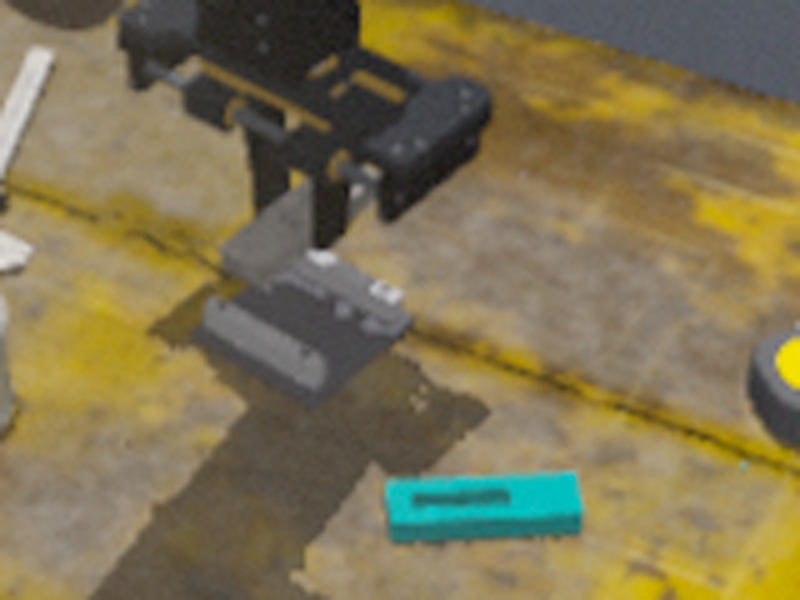

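View pics/o6.png

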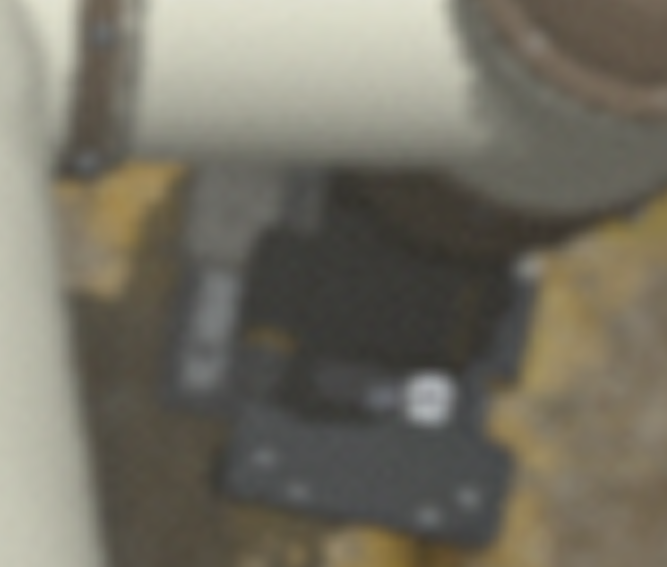

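```bash

python3 -m crank '[[0,-0.001,0.01,0.002],[0,-0.001,0.018,0],[0,0,0.01,0],[0,0,0,0],[0,0,0,0]]' >/dev/null
python3 -m crank '[[0,0,0,0],[0,0,0,0],[0,0,0,0]]' >/dev/null
python3 -c "
from h import *
to(.6362,-.1699,.0302,168.6)"
```

```text
t 22.22 tcp [ 0.637  -0.171   0.0433] yawx 168.49 tilt [ 0.0018 -0.0002] F [ 0.2  0.4 -1.7] w 29.6 j [ -1.   34.6  -6.3   0.  -49.  -10.5]
shift mm [ 1.1  0.9 13.1]
turn rad -0.0019
```

```bash

python3 -m crank '[[0.0008,0.001,0.005,-0.001],[0,0,0.003,0],[0,0,0.001,0],[0,0,0,0],[0,0,0,0]]' >/dev/null
python3 -m crank '[[0,0,0,0],[0,0,0,0],[0,0,0,0]]' >/dev/null
python3 -c "
from h import *
to(.6362,-.1699,.0302,168.6)"
```

```text
t 22.88 tcp [ 0.636  -0.1699  0.0335] yawx 168.54 tilt [ 0.0004 -0.    ] F [ 0.5 -0.9 -1.5] w 30.1 j [ -0.9  35.2  -6.9   0.  -47.9 -10.6]
shift mm [-0.2  0.   3.3]
turn rad -0.001
```

```bash

python3 -m crank '[[0,0,0.0015,0],[0,0,0,0],[0,0,0,0]]' |grep -E 'tcp|force'
python3 -m crank '[[0,0,0.001,0],[0,0,0,0],[0,0,0,0]]' |grep -E 'tcp|force'
python3 -m crank '[[0,0,0.0007,0],[0,0,0,0],[0,0,0,0]]' |grep -E 'tcp|force'
```

```text
tcp_pos: [0.6357, -0.1698, 0.0317]
wrist_force: [0.0, -0.3, -1.7]
tcp_pos: [0.6358, -0.1698, 0.0307]
wrist_force: [0.1, -0.6, -1.3]
tcp_pos: [0.636, -0.1699, 0.0304]
wrist_force: [0.1, 0.2, 0.3]
```

```bash

python3 -m crank '[[0,0,0.0003,0],[0,0,0,0],[0,0,0,0]]' |grep -E 'tcp|force'
python3 -m crank '[[0,0,0,0],[0,0,0,0],[0,0,0,0],[0,0,0,0],[0,0,0,0]]' 0.055|grep -E 'tcp|force|width'
python3 -m crank '[[0,0,-0.005,0],[0,0,-0.02,0],[0,0,-0.035,0],[0,0,-0.035,0],[0,0,-0.02,0]]' |grep -E 'tcp|force|width'
python3 -m crank '[[0.012,0.02,0,0],[0.012,0.037,0,0],[0.012,0.037,0,0],[0.012,0.037,0,0],[0.012,0.037,0,0]]' |grep -E 'tcp|force'
python3 -m crank '[[0.012,0.037,0,0],[0.012,0.037,0,0],[0.012,0.02,0,0],[0,0,0,0],[0,0,0,0]]' |grep -E 'tcp|force'
python3 -c "
from h import *
st()
c=save('t7','top');d=save('s7','scene')
im=cv2.cvtColor(d['pixels'],cv2.COLOR_RGB2BGR)
cv2.imwrite('pics/z7.png',cv2.resize(im[130:250,270:430],None,fx=5,fy=5,interpolation=cv2.INTER_CUBIC))
cv2.imwrite('pics/o7.png',ortho(c,.56,.71,-.27,-.07,s=.0003,z=.034))"
```

```text
tcp_pos: [0.636, -0.1699, 0.0304]
wrist_force: [-1.1, 0.3, 3.1]
tcp_pos: [0.6358, -0.1699, 0.0297]
wrist_force: [-0.3, -0.2, 0.4]
gripper_width: 0.6
tcp_pos: [0.6376, -0.1703, 0.1497]
wrist_force: [0.9, -0.0, 0.8]
gripper_width: 0.633
tcp_pos: [0.61, 0.0081, 0.1455]
wrist_force: [0.4, 0.4, 0.1]
tcp_pos: [0.5936, 0.1073, 0.1453]
wrist_force: [-0.6, -0.7, 0.1]
t 25.55 tcp [0.5936 0.1073 0.1453] yawx 168.7 tilt [0.0005 0.0001] F [-0.6 -0.7  0.1] w 55.1 j [ 25.6  23.6  -9.    0.  -57.5 -36.9]
```

View pics/z7.png

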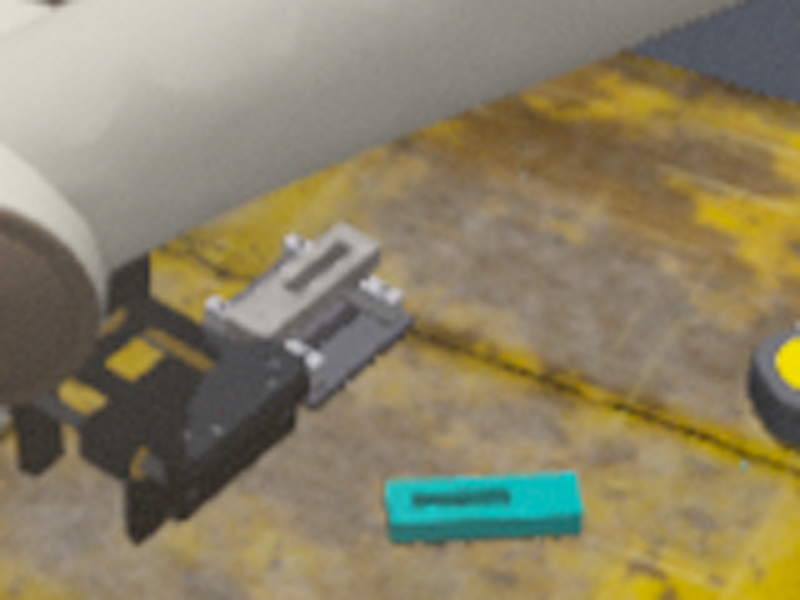

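View pics/o7.png

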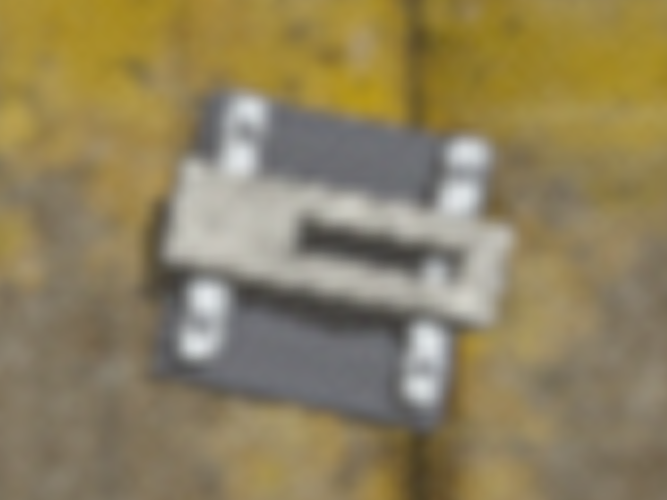

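```bash
python3 - <<'E'
from h import *
c=load('t7');W=world(c);n=np.hypot(W[...,0]-.636,W[...,1]+.17)<.075
for lo in(.033,.035,.030):
  m=(n&(W[...,2]>lo)&(W[...,2]<.055)).astype(np.uint8)
  m=cv2.medianBlur(m,3);k,_=cv2.findContours(m,0,1);k=max(k,key=cv2.contourArea);m=cv2.drawContours(np.zeros_like(m),[k],-1,1,-1)
  fitmask(c,[(TEM['strap'][0][0],.042)],(.636,-.17,-.2),m.astype(float))
# flatness
P=W[(m>0)&n&(np.abs(W[...,2]-.042)<.005)];A=np.c_[P[:,:2]-[.636,-.17],np.ones(len(P))];s=np.linalg.lstsq(A,P[:,2],rcond=None)[0];print("plane slope deg",np.degrees(s[:2]),"z",s[2])
# stand refit in new image: rails+strap+sole union at z>.0045, and rails+strap at z>.0175
m=(n&(W[...,2]>.0175)&(W[...,2]<.055)).astype(float)
st_=[(b,.026) for b in TEM['stand'][0]]+[(TEM['strap'][0][0],.042)]
fitmask(c,st_,(.636,-.17,-.2),m)
rw=(n&(W[...,2]>.018)&(W[...,2]<.0335)).astype(float)
E
```

```text
xy [ 0.6349 -0.1688] deg -11.39 res 2.5 of 472.0
xy [ 0.6353 -0.1689] deg -11.72 res 2.0 of 465.0
xy [ 0.6346 -0.1686] deg -11.7 res 5.3 of 485.0
plane slope deg [0.19384424 0.07293558] z 0.041284950165107824
xy [ 0.6345 -0.1692] deg -11.19 res 46.2 of 599.0
```

```bash
python3 - <<'E'
from h import *
c=load('t7');im=cv2.cvtColor(c['pixels'],cv2.COLOR_RGB2BGR)
u0,v0,k=390,180,12
Z=cv2.resize(im[v0:v0+48,u0:u0+60],None,fx=k,fy=k,interpolation=cv2.INTER_NEAREST)
def dr(Z,b,z,p,col):
    R=np.array([[np.cos(p[2]),-np.sin(p[2])],[np.sin(p[2]),np.cos(p[2])]])
    q=(proj(c,np.c_[b@R.T+p[:2],np.full(len(b),z)])-[u0,v0]+.5)*k
    cv2.polylines(Z,[np.round(q).astype(int)],True,col,1)
A=Z.copy();p=(.6362,-.1699,np.radians(-11.4))
for b in TEM['stand'][0]: dr(A,b,.026,p,(0,0,255))
dr(A,box(-45,45,-45,45),.008,p,(255,0,0)); dr(A,TEM['strap'][0][0],.042,p,(0,255,0))
cv2.imwrite('pics/ov.png',A)
E
```

```text
(no output)
```

View pics/ov.png

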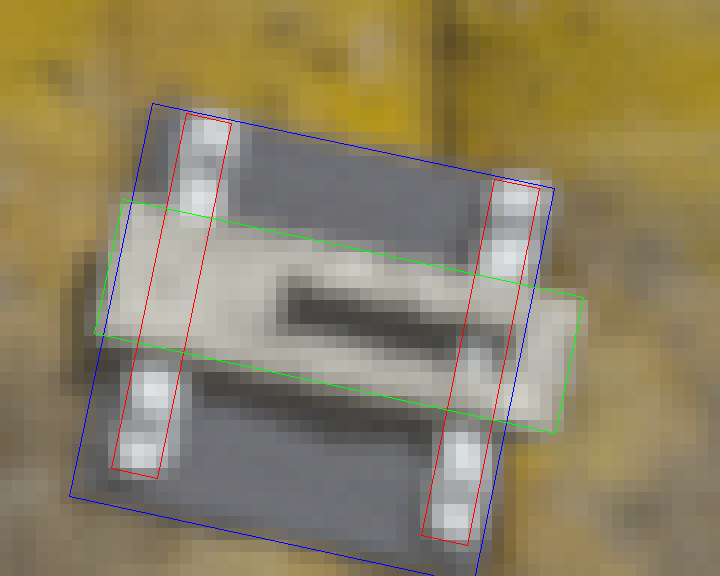

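```bash
python3 - <<'E'
from h import *
def prof(c,p,pts,z):
    R=np.array([[np.cos(p[2]),-np.sin(p[2])],[np.sin(p[2]),np.cos(p[2])]])
    q=proj(c,np.c_[pts@R.T+p[:2],np.full(len(pts),z)]).astype(np.float32)
    return cv2.remap(c['pixels'].astype(np.float32),q[:,0].reshape(-1,1),q[:,1].reshape(-1,1),cv2.INTER_CUBIC)[:,0]
p=(.6362,-.1699,np.radians(-11.4))
def edges(c,fix,ax,rng,z):
    t=np.arange(rng[0],rng[1],.25);acc=0
    for f in fix:
        pts=np.zeros((len(t),2));pts[:,ax]=t/1000;pts[:,1-ax]=f/1000;acc=acc+prof(c,p,pts,z)
    a=acc/len(fix);g=np.abs(np.gradient(cv2.GaussianBlur(a,(1,5),0),axis=0)).sum(1)
    w=g**2;i=g.argmax();s=slice(max(0,i-10),i+11);return round(float((t[s]*w[s]).sum()/w[s].sum()),2)
for n in('t7',):
  c=load(n)
  print('strap y ends',edges(c,range(-9,10,3),1,(-58,-44),.042),edges(c,range(-9,10,3),1,(44,58),.042))
  print('strap x edges',edges(c,range(-24,24,4),0,(9,22),.042),edges(c,range(-24,24,4),0,(-22,-9),.042))
  for y in(-34,34):
    print('rail',y,'y sides far x',edges(c,range(24,37,3),1,(y-10,y),.026),edges(c,range(24,37,3),1,(y,y+10),.026),'near x',edges(c,range(-36,-23,3),1,(y-10,y),.026),edges(c,range(-36,-23,3),1,(y,y+10),.026))
    print('   x ends',edges(c,range(y-3,y+4,2),0,(34,46),.026),edges(c,range(y-3,y+4,2),0,(-46,-34),.026))
c=load('top0')
for y in(-34,34):
    print('t0 rail',y,'y sides',edges(c,range(-36,37,3),1,(y-10,y),.026),edges(c,range(-36,37,3),1,(y,y+10),.026),'x ends',edges(c,range(y-3,y+4,2),0,(34,46),.026),edges(c,range(y-3,y+4,2),0,(-46,-34),.026))
print('sole x',edges(c,range(-20,20,4),0,(38,52),.008),edges(c,range(-20,20,4),0,(-52,-38),.008),'y',edges(c,range(-30,30,4),1,(38,52),.008),edges(c,range(-30,30,4),1,(-52,-40),.008))
E
```

```text
strap y ends -49.67 49.74
strap x edges 14.59 -15.73
rail -34 y sides far x -41.15 -29.75 near x -40.96 -29.73
   x ends 41.33 -38.89
rail 34 y sides far x 26.85 38.4 near x 26.68 38.51
   x ends 40.73 -39.54
t0 rail -34 y sides -40.88 -29.82 x ends 41.29 -38.92
t0 rail 34 y sides 27.05 38.24 x ends 40.78 -39.55
sole x 45.92 -46.62 y 38.98 -43.67
```

```bash

python3 -m crank '[[-0.012,-0.02,0,0],[-0.012,-0.037,0,0],[-0.012,-0.037,0,0],[-0.012,-0.037,0,0],[-0.012,-0.037,0,0]]' >/dev/null
python3 -m crank '[[-0.012,-0.037,0,0],[-0.012,-0.037,0,0],[-0.012,-0.02,0,0],[0,0,0.025,0],[0,0,0.025,0]]' >/dev/null
python3 -m crank '[[0,0,0.01,0],[0,0,0,0],[0,0,0,0],[0,0,0,0],[0,0,0,0]]' >/dev/null
python3 -c "
from h import *
to(.6359,-.1699,.0302,168.6)"
```

```text
t 26.9 tcp [ 0.637  -0.1699  0.0868] yawx 168.58 tilt [ 0.0033 -0.0005] F [ 0.3 -0.  -0. ] w 55.2 j [ -0.9  31.7  -4.2   0.  -53.8 -10.6]
shift mm [ 1.3 -0.3 56.6]
turn rad -0.0004
```

```bash

python3 -m crank '[[0,0,0.015,0],[0,0,0.02,0],[0,0,0.013,0],[0,0,0.004,0],[0,0,0,0]]' >/dev/null
python3 -m crank '[[0,0,0,0],[0,0,0,0],[0,0,0,0]]' >/dev/null
python3 -c "
from h import *
to(.6359,-.1699,.031,168.6)"
```

```text
t 27.57 tcp [ 0.6368 -0.1699  0.0343] yawx 168.56 tilt [ 0.0026 -0.0003] F [ 0.8  0.8 -1. ] w 54.8 j [ -0.9  35.1  -6.9   0.  -47.9 -10.6]
shift mm [ 0.9 -0.2  3.3]
turn rad -0.0007
```

```bash

python3 -m crank '[[0,0,0.002,0],[0,0,0,0],[0,0,0,0]]' |grep -E 'tcp|force'
python3 -m crank '[[0,0,0,0],[0,0,0,0],[0,0,0,0],[0,0,0,0],[0,0,0,0]]' 0.02 |grep -E 'tcp|force'
python3 -m crank '[[0,0,0,0],[0,0,0,0],[0,0,0,0]]' |grep -E 'tcp|force|width'
python3 -m crank '[[0,0,-0.002,0],[0,0,-0.003,0],[0,0,-0.001,0],[0,0,0,0],[0,0,0,0]]' |grep -E 'tcp|force|width'
python3 -c "
from h import *
to(.6369,-.1713,.031,168.6)"
```

```text
tcp_pos: [0.6358, -0.1699, 0.031]
wrist_force: [-0.1, 0.3, -0.8]
tcp_pos: [0.6358, -0.1699, 0.0308]
wrist_force: [-1.7, 1.0, 0.0]
tcp_pos: [0.6358, -0.1699, 0.0308]
wrist_force: [-0.2, -0.6, 0.1]
gripper_width: 0.338
tcp_pos: [0.6357, -0.1698, 0.0369]
wrist_force: [0.0, -0.4, -1.5]
gripper_width: 0.341
t 28.9 tcp [ 0.6357 -0.1698  0.0369] yawx 168.54 tilt [-0.      0.0001] F [ 0.  -0.4 -1.5] w 29.6 j [ -0.9  34.9  -6.8  -0.  -48.3 -10.6]
shift mm [-1.4 -1.2  5.9]
turn rad -0.0011
```

```bash

python3 -m crank '[[-0.0014,-0.0012,0,-0.001],[0,0,0.002,0],[0,0,0.002,0],[0,0,0,0],[0,0,0,0]]' |grep -E 'tcp|force'
python3 -m crank '[[0,0,0.0013,0],[0,0,0,0],[0,0,0,0],[0,0,0,0]]' |grep -E 'tcp|force'
python3 -m crank '[[0,0,0.0006,0],[0,0,0,0],[0,0,0,0],[0,0,0,0]]' |grep -E 'tcp|force'
```

```text
tcp_pos: [0.6367, -0.1713, 0.0324]
wrist_force: [0.2, -0.4, -0.9]
tcp_pos: [0.637, -0.1713, 0.0316]
wrist_force: [-0.4, -0.7, -2.4]
tcp_pos: [0.637, -0.1713, 0.031]
wrist_force: [-0.3, 0.2, -2.1]
```

```bash

python3 -m crank '[[0,0,0.0005,0],[0,0,0,0],[0,0,0,0],[0,0,0,0]]' |grep -E 'tcp|force'
python3 -m crank '[[0,0,0.0004,0],[0,0,0,0],[0,0,0,0]]' |grep -E 'tcp|force'
```

```text
tcp_pos: [0.637, -0.1713, 0.0308]
wrist_force: [-0.8, -0.2, 1.2]
tcp_pos: [0.637, -0.1713, 0.0308]
wrist_force: [-2.9, 0.9, 5.5]
```

```bash

python3 -m crank '[[0,0,-0.0003,0],[0,0,0,0],[0,0,0,0],[0,0,0,0],[0,0,0,0]]' 0.055|grep -E 'tcp|force|width'
python3 -m crank '[[0,0,-0.005,0],[0,0,-0.02,0],[0,0,-0.035,0],[0,0,-0.035,0],[0,0,-0.02,0]]' |grep -E 'tcp|force|width'
python3 -m crank '[[0.012,0.02,0,0],[0.012,0.037,0,0],[0.012,0.037,0,0],[0.012,0.037,0,0],[0.012,0.037,0,0]]' |grep -E 'tcp|force'
python3 -m crank '[[0.012,0.037,0,0],[0.012,0.037,0,0],[0.012,0.02,0,0],[0,0,0,0],[0,0,0,0]]' |grep -E 'tcp|force'
python3 - <<'E'
from h import *
st();c=save('t8','top');save('s8','scene')
W=world(c);n=np.hypot(W[...,0]-.636,W[...,1]+.17)<.075
for lo in(.033,.035):
  m=cv2.medianBlur((n&(W[...,2]>lo)&(W[...,2]<.055)).astype(np.uint8),3);k,_=cv2.findContours(m,0,1);k=max(k,key=cv2.contourArea);m=cv2.drawContours(np.zeros_like(m),[k],-1,1,-1)
  fitmask(c,[(TEM['strap'][0][0],.042)],(.636,-.17,-.2),m.astype(float))
cv2.imwrite('pics/o8.png',ortho(c,.56,.71,-.27,-.07,s=.0003,z=.034))
E
```

```text
tcp_pos: [0.6369, -0.1714, 0.03]
wrist_force: [-0.6, -0.3, 0.0]
gripper_width: 0.597
tcp_pos: [0.6388, -0.1718, 0.1501]
wrist_force: [0.0, -0.6, -0.1]
gripper_width: 0.63
tcp_pos: [0.611, 0.0067, 0.146]
wrist_force: [0.1, 0.9, 0.4]
tcp_pos: [0.5944, 0.1058, 0.1458]
wrist_force: [0.7, 0.2, -0.3]
t 32.23 tcp [0.5944 0.1058 0.1458] yawx 168.76 tilt [0.0005 0.0001] F [ 0.7  0.2 -0.3] w 54.7 j [ 25.4  23.6  -8.8   0.  -57.6 -36.7]
xy [ 0.6361 -0.1701] deg -11.57 res 3.1 of 470.0
xy [ 0.6363 -0.1703] deg -11.53 res 2.1 of 463.0
```

View pics/t8.png

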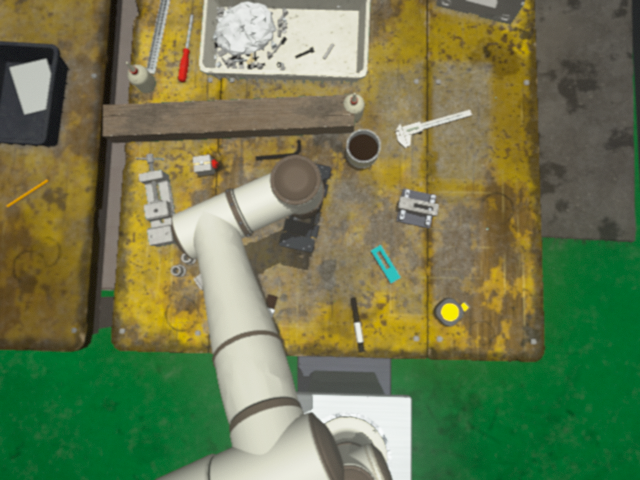

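View pics/o8.png

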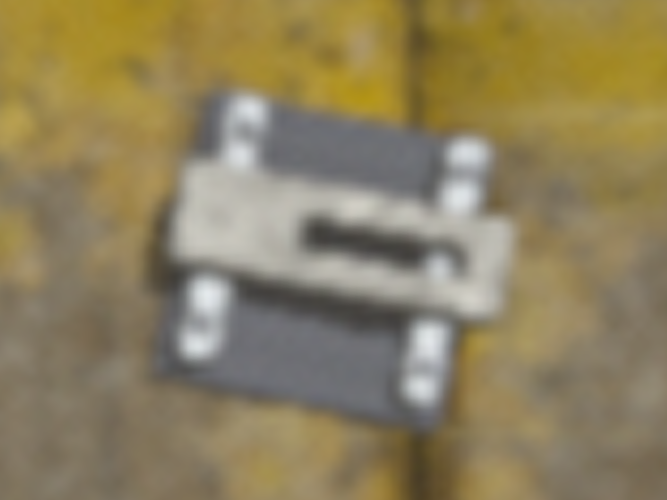

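The strap fit, (0.6362, -0.1702) at -11.5°, now matches the stand fit, (0.6362, -0.1699) at -11.4°. The top picture shows the strap across both rails at pixel (418,207). The arm is clear and everything else visible is where it was.

```bash
python3 -c "
from h import *
print(finish_job())"
```

```text
the job is handed in; nothing more can be done
None
```

The strap now lies flat across both rails of the marking stand. I handed the job in at about 32 s.

**Fence:** I lowered the strap flat into the corner and pressed it against both faces with about 6–16 N. I then let go and lifted away. A light push (about 7 N) with one finger found the long side already flush, at about x = -14.7 mm in the fence frame against -15 mm expected.
- The camera fit put the strap's centre within 0.7 mm of where it should be.
- The camera fit read its angle 0.6–1° off the fence (14.6–15.1° against 14.1°). The strap's edge measured by eye in the same picture was about 14°. I took the fit error to be the fence blocks disturbing the measurement, because both contacts had been felt.
- I did not push the end against the stop again after letting go, and the arm hid the strap after the finger push.

**Stand:** The first placing came out about 1.5 mm off centre in both directions, so I re-gripped the strap, shifted it and released it again.
- The final depth fit matches the stand within about 0.5 mm and 0.2°.
- The colour picture had placed the stand about 1–2 mm away from the depth fit, so the true centring is good to about 1 mm.
- I checked flatness only after the first placing, where the tilt was about 0.2°.

The gripper is well clear of everything. In the last top view the other things look untouched, except a few by the arm that it partly hid.

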